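# Send the tin tray past the spring stop

### The job

On the packing table a tray of tins is held back on its slide by two spring stop pins. With the fingertips, press the long treadle strip behind the tray down and, keeping it held down, push the tray by its handle over the pins towards the end stop, then let go so that the pins spring up behind the tray and lock it in. Only press and push: do not lift the tray or the tins, keep the tins lying flat in it, and leave the bottle, can and carton alone.

Things in the scene. Friction and masses are not known exactly. Their poses are not given: they have to be found in the camera images.
- slide: Fixed tray slide: base plate 445 x 225 x 8 mm (x = -280 to +165), two runners. Origin on the table top, on the centre line, below the line of the stop pins. Its +x is the direction to push the tray, z up. The tray's underside runs 30 mm above the table; side lips (tops 44 mm above the table) guide it with 2.5 mm play a side.
- treadle (a joint): Travel of the spring treadle, m: 0 = up, 0.012 = fully down. It moves straight down wherever it is pressed and springs back up when released; about 4 N to start it, 8 N fully down. The pins are part of it: pressed by more than 8 mm they let the tray pass (fully down they are 4 mm below the tray's underside).
- treadle_top (a point): Point on the top of the treadle, moves with it: a flat steel strip 40 mm wide on the slide's centre line, slide x = -270 to +12 mm, its top 28 mm above the table when up, 16 mm when down. The point is on the centre line 20 mm from the rear end (x = -250). The tray and its handle pass over the strip without touching it.
- pins (a point): Midway between the tops of the two stop pins, moves with the treadle. Pins: steel, upright, 12 mm diameter, at slide x = 0, y = +-60 mm, on a 24 x 140 mm cross bar at the treadle's front end. When up they stand 8 mm above the tray's underside and block it.
- end_stop (a point): Middle of the face of the fixed end stop, a bar across the slide at slide x = +140 mm, its top 48 mm above the table. This point is 36 mm above the table.
- tray: Loose grey plastic tray, 120 mm long (x, sliding direction) x 200 wide (y) x 26 high, 4 mm walls, 0.3 to 0.6 kg plus tins. Origin at the centre of its underside, axes as the slide's. At the start its front edge is 6 to 45 mm short of the pins' centre line. Locked in, its origin is at slide x = +66 to +80 mm (at +80 it rests on the end stop).
- handle_back (a point): Middle of the back face of the tray's push handle, a U of 10 mm bar behind the tray: cross bar 70 mm wide, 3 to 21 mm above the tray's underside, its back face 100 mm behind the tray's origin. This point is 12 mm above the tray's underside. Behind it lies the open treadle strip.
- tin0_center (a point): Centre of a loose flat round tin, 85 mm diameter, 28 mm high, 0.17 kg, lying in the tray (tops 62 mm above the table).
- tin1_center (a point): Centre of the second tin of the same kind, beside the first.
- oil_center (a point): Half-way up a standing bottle of oil, 76 mm diameter, 240 mm high, beyond the end stop; leave alone.
- can_center (a point): Half-way up a standing can, 75 mm diameter, 110 mm high, beside the end of the slide; leave alone.
- carton_center (a point): Centre of a small cardboard carton, 120 x 60 x 45 mm, beside the slide; leave alone.

How it is judged:
On the way, in this order (a step that is already met when the one before it is completed fails the run):
1. the treadle is held down while the tray is still short of the pins (value of joint treadle above 0.008 m and x of tray in the frame of slide below -0.055 m), for 0.2 s.
2. the tray is half-way over the pins with the fingers still holding the treadle down (value of joint treadle above 0.007 m and x of tray in the frame of slide above -0.02 m and contact force between any of the fingers, the arm and treadle above 0.5 N).
At the end, for the whole second after the job is handed in: The tray lies flat on the runners with its back wall past the pins (origin 64 to 85 mm past the pin centres), at rest; the treadle is up again (within 2 mm), so that the pins stand behind the tray; both tins lie flat in the tray (x of tray in the frame of slide between 0.064 and 0.085 m and value of joint treadle below 0.002 m and linear speed of tray below 0.02 m/s and angle between tray's own z axis and vertical below 0.05 rad and z of tray in the frame of slide below 0.034 m and z of each of tin0_center, tin1_center in the frame of tray below 0.024 m and angle between each of tin0_center, tin1_center's own z axis and vertical below 0.1 rad); the robot touches nothing.
It fails at once if the tray is lifted more than 12 mm or tipped by more than 0.2 rad (z of tray in the frame of slide above 0.042 m or angle between tray's own z axis and vertical above 0.2 rad).
It fails at once if a tin is lifted or tipped (z of any of tin0_center, tin1_center in the frame of tray above 0.032 m or angle between any of tin0_center, tin1_center's own z axis and vertical above 0.35 rad).
It fails at once if the bottle, can or carton is moved by more than 20 mm (distance of any of oil_center, can_center, carton_center from where it was at the start of the episode above 0.02 m).
It also fails if it takes over 45 s, if anything falls off the work surface, if the arm or the gripper's body presses on something with over 40 N, if the wrist force passes 120 N, or if a joint passes its speed limit or range.

### The arm

A 7-joint arm with a two-finger parallel gripper is mounted at the origin on the work surface. World frame = base frame: x ahead of the robot, y to its left, z up, the work surface at z = 0. Lengths are in m, angles in rad, forces in N, time in s.
With the tool pointing down it reaches from about 0.425 to 0.875 m from the base axis. Payload 4.7 kg.
Tool frame: the origin (TCP) lies on the centre line of the jaws, within the pads' length; the fingertips stand 19 mm ahead of it and the grasp point (between the pads) is the TCP; z points along the fingers, y is the line along which they close (so a half turn about z gives the same grasp; the last joint's range is limited). The gripper opens to 85 mm and grips with 20 to 120 N. Pads are 22 mm wide; open, the fingers measure 114 mm over their backs; the gripper's body (76 mm by 85 mm) begins 54 mm behind the grasp point. The pads swing forward as they close: fully open they stand 13 mm farther back than shut.
Start: joints at [1.157, 0.321, -0.07, 1.45, 0.023, 1.371, -0.057], TCP at [0.27, -0.591, 0.25] pointing down, gripper open.
Joint ranges: [-2.86, 2.86], [-0.3, 2.09], [-1.38, 1.24], [0.06, 2.45], [-1.56, 4.7], [0.09, 2.05], [-2.69, 2.69]. Speed limits (rad/s): [2.57, 2.57, 3.14, 3.14, 3.14, 3.14, 3.14].

### API

Orientations are given as a unit quaternion [w, x, y, z].
In Python, from cell import bot gives the robot as it stands.
- The arm moves only by the shell command python3 -m pendant 'ROWS' [FORCE]. ROWS is a JSON object of lists of equal length, an entry for each row: "xyz": the shift along the tool's x, y, z in m, a list of three; "turn": the turn about the tool's z in rad; "grip": the gripper's target within -1 to 1 (shut at 1, half-way at 0, fully open at -1). A call has 1 to 8 rows; each row is the pose to reach, as a shift and turn from the pose commanded when the call began, along the tool's axes at that moment; what a row does not reach only later rows make up. A row lasts 1/8 s, in which the tool goes at most 62.5 mm and 10.7 degrees, less where a joint would pass 70% of its speed; a pose out of reach is approached as far as the arm can. A call with a gripper value outside its range is refused whole. The fingers move at their own pace and stop on an object; FORCE is the grip in N (left out, the last holds). Time passes only in rows, so rows that repeat a pose let the fingers close. It gives the time, the measured TCP pose, the force, the opening and the grip force at its end, in the units of the state.
- bot.observe(): the state, without advancing time (a new reading comes with each control period).
- bot.get_image(name): name is "scene" or "top" or "wrist"; returns a dict with "image" (420x560x3 uint8, red, green, blue), "fovy" (degrees; the focal length in pixels is half the picture's height over the tangent of half this angle, whatever the lens; pixels are square), "cx", "cy" (the principal point, pixels), "R" (3x3) and "t" (3): a world point X has camera coordinates R X + t. Camera axes: x right, y down, z forward; pixel columns grow to the right and rows downward; lengths in m; the calibration is good to about 2 mm. A picture is of the moment at which its call begins. There is no depth.
- bot.job_done(): hands the job in; it is judged then, once.
The state is a dict: "time_s": time; "qpos": joint angles; "qvel": joint speeds; "joint_torque": joint torques, N m; "tcp_pos": TCP position; "tcp_rot": TCP orientation; "force": force on the tool from outside, world axes, zero at the start; "moment": the same for the moment, N m; "grip_width": opening from 0.0 (shut) to 1.0 (fully open); "grasp_force": force on a finger pad.
Only numpy, scipy, OpenCV 4.12 (cv2) and the standard library are available. Lean on these libraries where they do the work, as an engineer would, in place of code of your own. Each camera call takes 0.05 s, during which the arm holds its last target. There are 200 camera calls.

## Working session

There is one attempt and no reset: what is moved stays moved. The work goes in short steps, Python scripts to look and compute and a shell command to move; the robot and the scene stay as the last step left them, time stands still between calls to the robot, and variables do not carry over. Pictures are saved under pics/ and viewed, at most 10 in all, crops included, and the job is handed in when it is done.

```bash
mkdir -p pics; ls
cat > h.py <<'E'
import numpy as np, cv2
from cell import bot
def grab(name,fn=None):
    d=bot.get_image(name)
    np.savez(f'pics/{fn or name}.npz',**{k:np.array(v) for k,v in d.items()})
    cv2.imwrite(f'pics/{fn or name}.png',d['image'][:,:,::-1]); return d
def load(fn): return dict(np.load(f'pics/{fn}.npz'))
def ray(d,u,v):
    f=d['image'].shape[0]/2/np.tan(np.radians(d['fovy'])/2)
    R=np.array(d['R']);t=np.array(d['t'])
    return -R.T@t, R.T@np.array([(u-d['cx'])/f,(v-d['cy'])/f,1.])
def plane(d,u,v,z):
    o,r=ray(d,u,v); return o+r*(z-o[2])/r[2]
def tri(*obs):
    A=np.zeros((3,3));b=np.zeros(3)
    for d,u,v in obs:
        o,r=ray(d,u,v); r/=np.linalg.norm(r); P=np.eye(3)-np.outer(r,r); A+=P;b+=P@o
    return np.linalg.solve(A,b)
E
python3 - <<'E'
from h import *
for n in ['top','scene']: d=grab(n); print(n,d['fovy'],-np.array(d['R']).T@d['t'])
s=bot.observe();print(s['tcp_pos'],s['tcp_rot'],s['time_s'],s['grip_width'])
E
```

```text
pics
top 46.64115839984058 [ 0.53023088 -0.07639313  1.16588442]
scene 55.42185986497071 [ 0.88703973 -0.31556403  0.69609202]
[ 0.26943954 -0.59103148  0.24930995] [-8.52316301e-04  9.77207680e-01  2.12283713e-01 -2.20651000e-04] 0.1 0.9988801379813046
```

View pics/top.png

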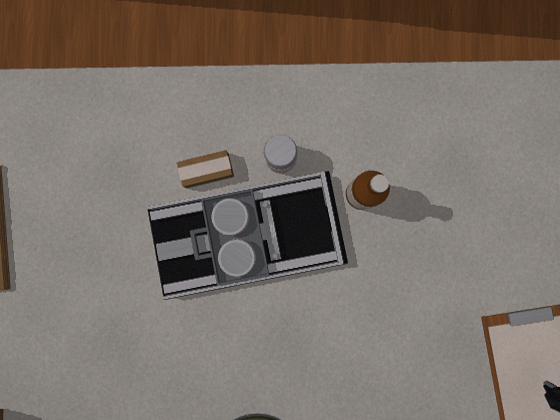

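View pics/scene.png

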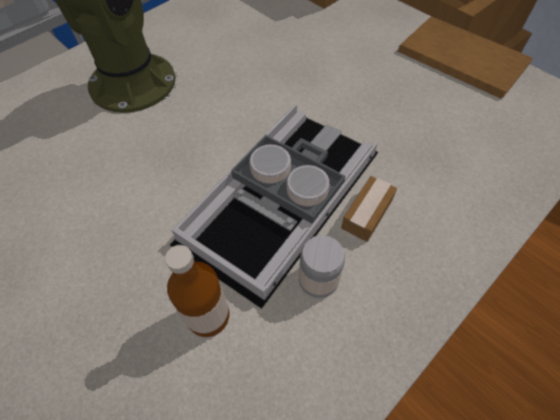

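The top view shows the slide with its rear edge at about (150,210)-(163,297) and its front at (328,173)-(346,263). The handle is near (200,244), the tins at (230,216) and (237,258), the cross bar near (270,230), and the strip near (175,248). The scene view shows the same layout from the far end. I'll enlarge both for pixel work.

Run:
```python
from h import *
a=load('top')['image'][160:310,140:360,::-1]
b=load('scene')['image'][95:305,165:385,::-1]
cv2.imwrite('pics/c1.png',cv2.resize(a,None,fx=3.6,fy=3.6,interpolation=cv2.INTER_CUBIC))
cv2.imwrite('pics/c2.png',cv2.resize(b,None,fx=2.8,fy=2.8,interpolation=cv2.INTER_CUBIC))
```

```text
(no output)
```

View pics/c1.png

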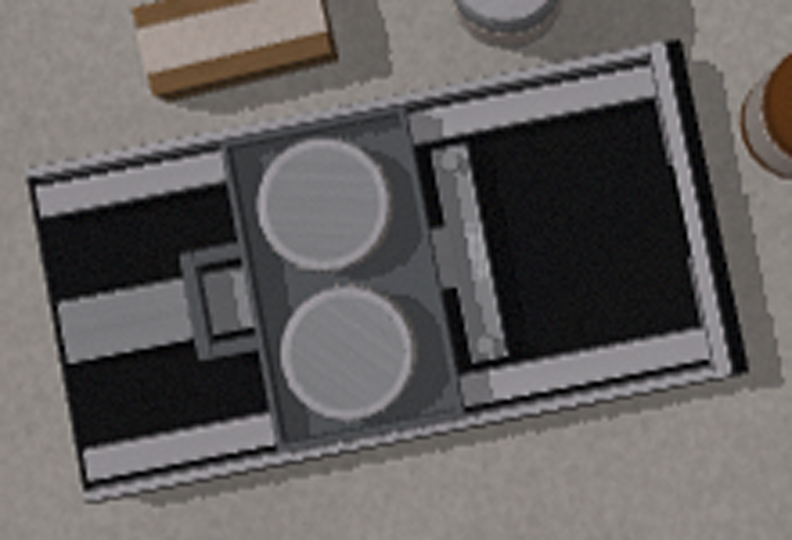

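View pics/c2.png

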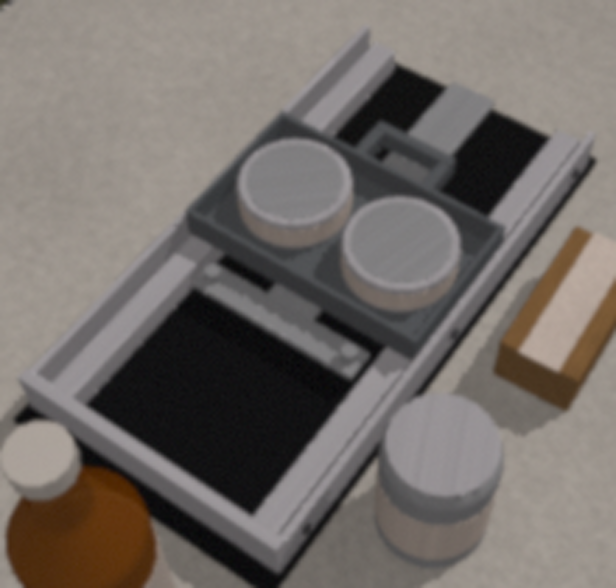

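```bash
cat > m.py <<'E'
from h import *
from scipy.spatial.transform import Rotation as Ro
T=load('top');S=load('scene')
t=lambda u,v:(T,u/3.6+140-.36,v/3.6+160-.36)
s=lambda u,v:(S,u/2.8+165-.32,v/2.8+95-.32)
P={'pinL':(t(455,158),s(348,352)),'pinR':(t(488,342),s(211,270)),
'stripL':(t(58,304),s(492,102)),'stripR':(t(69,362),s(448,84)),
'hL':(t(181,253),s(455,155)),'hR':(t(199,358),s(382,122)),
'tin0':(t(323,203),s(401,240)),'tin1':(t(347,353),s(296,185))}
X={}
for k,(a,b) in P.items(): X[k]=tri(a,b);print(k,X[k].round(4))
E
python3 - <<'E'
from m import *
mid=lambda a:(X[a+'L']+X[a+'R'])/2
p,st,h=mid('pin'),mid('strip'),mid('h')
y=X['pinL']-X['pinR'];print('pin gap',np.linalg.norm(y))
d=(p-st)[:2];print('len',np.linalg.norm(d));yaw=np.arctan2(d[1],d[0]);print('yaw',yaw, np.arctan2(-y[0],y[1]))
e=np.array([np.cos(yaw),np.sin(yaw)]);print('handle x',(h-p)[:2]@e,'perp',np.cross(e,(h-p)[:2]))
for k in X: print(k,plane(*P[k][0],{'p':.038,'s':.028,'h':.051,'t':.062}[k[0]]).round(4))
s=bot.observe();R=Ro.from_quat(s['tcp_rot'],scalar_first=True).as_matrix();print(R.round(3))
E
```

```text
pinL [ 0.6056 -0.0273  0.0404]
pinR [ 0.4871 -0.0478  0.0399]
stripL [0.5135 0.2322 0.0259]
stripR [0.4747 0.224  0.0247]
hL [0.546  0.1463 0.0559]
hR [0.4793 0.1364 0.0486]
tin0 [0.5764 0.0549 0.0637]
tin1 [0.482  0.0415 0.055 ]
pin gap 0.12027605594141372
len 0.2707876337703309
yaw -1.37651194192038 -1.3993071514245605
handle x -0.18208406255834966 perp 0.0014313576766870478
pinL [ 0.605  -0.0282  0.038 ]
pinR [ 0.4866 -0.0485  0.038 ]
stripL [0.5132 0.2313 0.028 ]
stripR [0.4756 0.2239 0.028 ]
hL [0.5453 0.1465 0.051 ]
hR [0.4785 0.1349 0.051 ]
tin0 [0.5758 0.0543 0.062 ]
tin1 [0.4814 0.0396 0.062 ]
[[ 0.91   0.415 -0.001]
 [ 0.415 -0.91   0.002]
 [-0.    -0.002 -1.   ]]<stdin>:6: DeprecationWarning: Arrays of 2-dimensional vectors are deprecated. Use arrays of 3-dimensional vectors instead. (deprecated in NumPy 2.0)
```

The two views agree: the pins line up near (0.546,-0.038), the push direction has a yaw of about -1.385, and the handle back is at slide x of about -0.182. I'll move above the strip behind the handle, with the tool's -x along the push direction and the gripper shut.

```bash
python3 -m pendant '{"xyz":[[0.04,-0.045,0],[0.08,-0.09,0],[0.12,-0.135,0],[0.16,-0.18,0],[0.2,-0.225,0],[0.24,-0.27,0],[0.28,-0.31,0],[0.32,-0.355,0]],"turn":[0,0,0,0,0,0,0,0],"grip":[1,1,1,1,1,1,1,1]}' 40
python3 -m pendant '{"xyz":[[0.04,-0.045,0],[0.08,-0.09,0],[0.12,-0.135,0],[0.16,-0.18,0],[0.2,-0.225,0],[0.209,-0.232,0],[0.209,-0.232,0],[0.209,-0.232,0]],"turn":[-0.17,-0.34,-0.51,-0.68,-0.85,-1.02,-1.19,-1.33],"grip":[1,1,1,1,1,1,1,1]}'
python3 - <<'E'
from h import *
from scipy.spatial.transform import Rotation as Ro
s=bot.observe();print(s['time_s'],s['tcp_pos'],s['qpos'],s['grip_width']);print(Ro.from_quat(s['tcp_rot'],scalar_first=True).as_matrix().round(3))
grab('wrist','w1')
E
```

```text
time_s: 1.1
tcp_pos: [0.4137, -0.134, 0.2502]
tcp_rot: [0.0, 0.977, 0.212, 0.0]
force: [1.0, 0.4, 0.9]
grip_width: -0.003
grasp_force: 0.0
time_s: 2.1
tcp_pos: [0.5071, 0.1624, 0.2497]
tcp_rot: [-0.0, 0.636, 0.772, -0.0]
force: [0.5, -0.4, -0.8]
grip_width: 0.0
grasp_force: 0.0
2.1 [0.50710608 0.16242963 0.24971646] [ 0.43668552  0.1405987  -0.85979652  1.71796618  0.10896766  1.33397459
 -0.25120731] 3.7211006789928686e-05
[[-0.192  0.981 -0.001]
 [ 0.981  0.192 -0.   ]
 [ 0.    -0.001 -1.   ]]
```

View pics/w1.png

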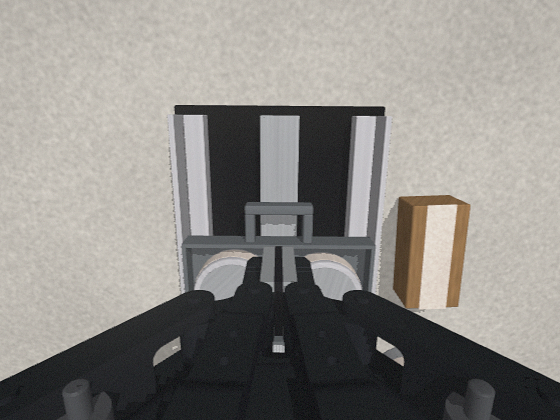

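The wrist view shows the handle's back top edge at (246,203)-(312,203) and the strip's rear end at (260,115)-(299,115), with the strip running straight up the picture. The tool is well aligned.

Run:
```python
from h import *
d=load('w1');T=load('top')
t=lambda u,v:(T,u/3.6+140-.36,v/3.6+160-.36)
for k,w,c,z in [('hL',(312,203),(181,253),.051),('hR',(246,203),(199,358),.051),('sL',(299,115),(58,304),.028),('sR',(260,115),(69,362),.028)]:
    print(k,tri((d,*w),t(*c)).round(4),plane(d,*w,z).round(4))
g=d['image'].mean(2)
print('strip rows');
for v in (125,150,190): print(v,[int(x) for x in g[v,252:308]])
for u in (255,280,305): print('col',u,[int(x) for x in g[195:216,u]])
```

```text
hL [0.5455 0.1491 0.0377] [0.5435 0.1522 0.051 ]
hR [0.4778 0.1368 0.0411] [0.478  0.1395 0.051 ]
sL [0.5138 0.2339 0.0194] [0.5141 0.2339 0.028 ]
sR [0.4751 0.2264 0.0186] [0.4755 0.2264 0.028 ]
strip rows
125 [41, 39, 42, 38, 40, 37, 40, 48, 131, 176, 170, 173, 169, 173, 172, 177, 171, 173, 166, 172, 171, 171, 169, 166, 171, 166, 165, 169, 175, 172, 170, 171, 172, 173, 172, 171, 170, 169, 173, 174, 170, 170, 169, 173, 178, 181, 164, 97, 27, 42, 42, 37, 43, 41, 42, 37]
150 [41, 42, 41, 35, 32, 33, 31, 42, 123, 170, 164, 167, 175, 167, 169, 168, 171, 170, 173, 167, 169, 171, 167, 168, 166, 163, 164, 170, 169, 168, 167, 172, 173, 170, 170, 170, 164, 166, 168, 170, 174, 169, 168, 173, 173, 178, 138, 35, 38, 43, 37, 36, 41, 38, 40, 38]
190 [34, 41, 31, 34, 36, 34, 34, 25, 121, 169, 164, 166, 168, 169, 168, 168, 168, 169, 165, 166, 167, 167, 167, 165, 160, 162, 166, 165, 164, 161, 165, 171, 168, 168, 166, 164, 165, 165, 170, 166, 167, 167, 164, 173, 176, 137, 30, 31, 40, 41, 30, 38, 35, 35, 39, 38]
col 255 [35, 32, 37, 38, 32, 42, 35, 86, 89, 88, 89, 113, 117, 115, 111, 111, 109, 110, 108, 69, 46]
col 280 [167, 166, 167, 166, 167, 166, 166, 97, 85, 87, 88, 116, 115, 112, 111, 109, 111, 110, 108, 86, 127]
col 305 [43, 36, 42, 34, 29, 34, 43, 63, 91, 88, 83, 110, 115, 114, 112, 111, 108, 109, 104, 89, 117]
```

```bash
python3 -m pendant '{"xyz":[[0.006,0,0.05],[0.006,0,0.1],[0.006,0,0.15],[0.006,0,0.18],[0.006,0,0.192],[0.006,0,0.198],[0.006,0,0.198]],"turn":[0,0,0,0,0,0,0],"grip":[1,1,1,1,1,1,1]}'
python3 -c "
from h import *
grab('wrist','w2')"
```

```text
time_s: 3.02
tcp_pos: [0.507, 0.1682, 0.0531]
tcp_rot: [0.0, 0.638, 0.77, 0.0]
force: [0.4, -0.0, 0.6]
grip_width: 0.001
grasp_force: 0.0
```

View pics/w2.png

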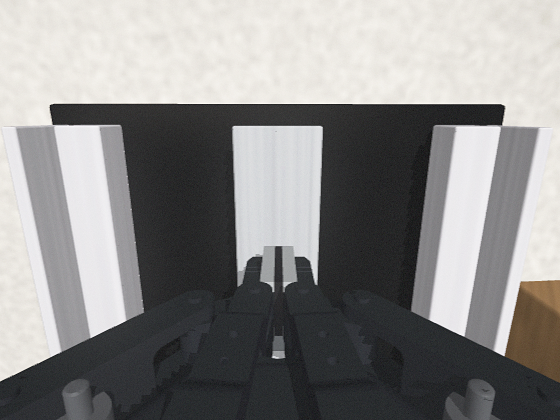

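The closed fingertips at (278,246) are centred over the strip (233 to 322) and behind the handle. I'll press down now.

```bash
python3 -m pendant '{"xyz":[[0,0,0.005],[0,0,0.01],[0,0,0.014],[0,0,0.017],[0,0,0.019],[0,0,0.02],[0,0,0.02],[0,0,0.02]],"turn":[0,0,0,0,0,0,0,0],"grip":[1,1,1,1,1,1,1,1]}'
```

```text
time_s: 4.08
tcp_pos: [0.5074, 0.1683, 0.0348]
tcp_rot: [0.001, 0.638, 0.77, 0.0]
force: [-3.8, -2.2, 20.2]
grip_width: 0.001
grasp_force: 10.1
```

The treadle is on its bottom stop at 20 N. Next I'll push gently along -x.

```bash
python3 -m pendant '{"xyz":[[-0.006,0,0],[-0.014,0,0],[-0.022,0,0],[-0.03,0,0],[-0.038,0,0],[-0.046,0,0],[-0.054,0,0],[-0.06,0,0]],"turn":[0,0,0,0,0,0,0,0],"grip":[1,1,1,1,1,1,1,1]}'
python3 -c "
from h import *
grab('top','t2')
a=load('t2')['image'][160:310,140:360,::-1]
cv2.imwrite('pics/c3.png',cv2.resize(a,None,fx=3.6,fy=3.6,interpolation=cv2.INTER_CUBIC))"
```

```text
time_s: 5.08
tcp_pos: [0.5189, 0.1174, 0.035]
tcp_rot: [-0.001, 0.636, 0.771, 0.006]
force: [-3.1, 15.2, 12.3]
grip_width: 0.002
grasp_force: 8.8
```

View pics/c3.png

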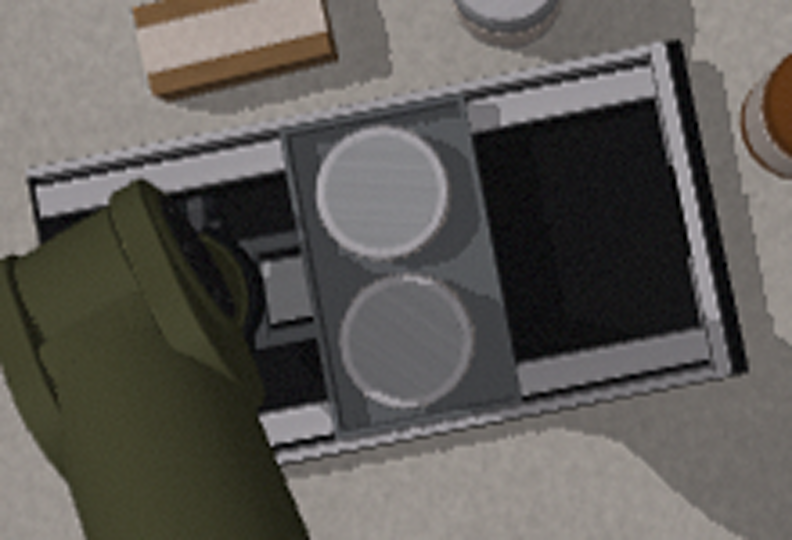

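The tray has moved about 39 mm and its front edge now covers the pins. About 117 mm remains. I'll push 100 mm more, with a touch more down.

```bash
python3 -m pendant '{"xyz":[[-0.01,0,0.001],[-0.02,0,0.001],[-0.03,0,0.001],[-0.04,0,0.001],[-0.05,0,0.001],[-0.06,0,0.001],[-0.068,0,0.001],[-0.075,0,0.001]],"turn":[0,0,0,0,0,0,0,0],"grip":[1,1,1,1,1,1,1,1]}'
python3 -m pendant '{"xyz":[[-0.008,0,0],[-0.015,0,0],[-0.021,0,0],[-0.025,0,0],[-0.025,0,0]],"turn":[0,0,0,0,0],"grip":[1,1,1,1,1]}'
python3 -c "
from h import *
grab('top','t3')
a=load('t3')['image'][160:310,140:360,::-1]
cv2.imwrite('pics/c4.png',cv2.resize(a,None,fx=3.6,fy=3.6,interpolation=cv2.INTER_CUBIC))"
```

```text
time_s: 6.12
tcp_pos: [0.534, 0.0461, 0.035]
tcp_rot: [-0.001, 0.636, 0.772, 0.007]
force: [-4.2, 18.8, 19.2]
grip_width: 0.004
grasp_force: 11.8
time_s: 6.75
tcp_pos: [0.539, 0.021, 0.035]
tcp_rot: [-0.001, 0.636, 0.772, 0.007]
force: [-3.2, 17.4, 20.0]
grip_width: 0.001
grasp_force: 11.0
```

View pics/c4.png

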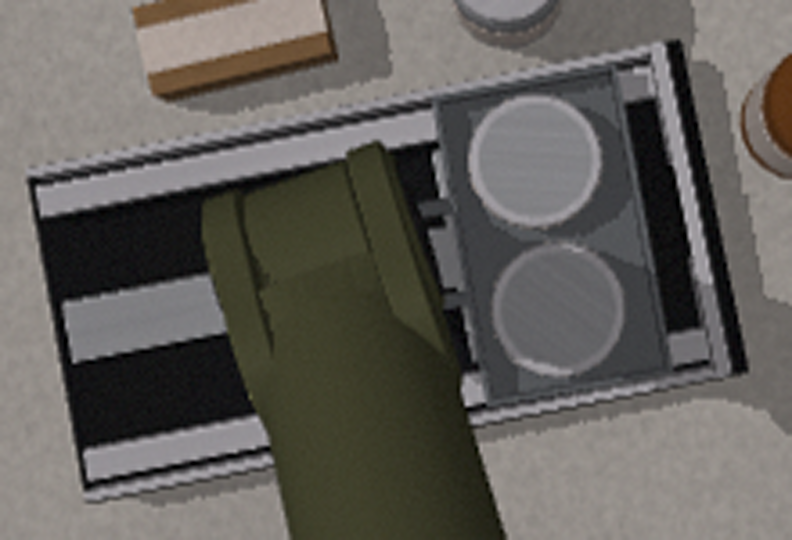

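The tray is well past the pins: its front edge is near (640,220) in the crop and the end stop's inner edge near (683,212). I'll compute the remaining gap.

Run:
```python
from h import *
T=load('t3')
t=lambda u,v,z:plane(T,u/3.6+140-.36,v/3.6+160-.36,z)[:2]
e=np.array([.185,-.983]);p=np.array([.5458,-.0384])
for n,u,v,z in [('front',612,70,.056),('front',668,370,.056),('back',436,100,.056),('back',492,402,.056),('stop',652,50,.048),('stop',712,372,.048),('tin',535,160,.062),('tin',558,308,.062)]: print(n,((t(u,v,z)-p)@e).round(4))
```

```text
front 0.1102
front 0.1072
back -0.0033
back -0.0053
stop 0.1384
stop 0.1348
tin 0.0509
tin 0.0469
```

The tray is at about +0.054. I'll push 20 mm more, back off with the treadle held, then lift.

```bash
python3 -m pendant '{"xyz":[[-0.007,0,0],[-0.013,0,0],[-0.018,0,0],[-0.02,0,0],[-0.02,0,0],[-0.02,0,0]],"turn":[0,0,0,0,0,0],"grip":[1,1,1,1,1,1]}'
python3 - <<'E'
from h import *
T=grab('top','t4')
t=lambda u,v,z:plane(T,u,v,z)[:2]
e=np.array([.185,-.983]);p=np.array([.5458,-.0384])
# tray shift between t3 and t4 by template match of first tin
A=load('t3')['image'];B=T['image'];tm=A[182:228,266:312]
r=cv2.matchTemplate(B,tm,cv2.TM_CCOEFF_NORMED);_,m,_,l=cv2.minMaxLoc(r)
print(m,l,(t(l[0]+23,l[1]+23,.062)-plane(load('t3'),289,205,.062)[:2])@e)
E
```

```text
time_s: 7.55
tcp_pos: [0.5428, 0.0017, 0.035]
tcp_rot: [-0.001, 0.636, 0.772, 0.006]
force: [-3.2, 18.9, 20.1]
grip_width: -0.001
grasp_force: 12.0
0.9699280858039856 (275, 180) 0.0209222990337811
```

```bash
python3 -m pendant '{"xyz":[[0.008,0,0],[0.016,0,0],[0.022,0,0],[0.024,0,0],[0.024,0,-0.006],[0.024,0,-0.012],[0.024,0,-0.02],[0.024,0,-0.04]],"turn":[0,0,0,0,0,0,0,0],"grip":[1,1,1,1,1,1,1,1]}'
python3 -m pendant '{"xyz":[[0.04,0,-0.04],[0.09,0,-0.09],[0.14,0,-0.14],[0.19,0,-0.17],[0.21,0,-0.17],[0.21,0,-0.17]],"turn":[0,0,0,0,0,0],"grip":[1,1,1,1,1,1]}'
python3 - <<'E'
from h import *
grab('top','t5');grab('scene','s5')
a=load('t5')['image'][160:310,140:360,::-1];b=load('s5')['image'][95:305,165:385,::-1]
a=cv2.resize(a,(400,273),interpolation=cv2.INTER_CUBIC);a=cv2.copyMakeBorder(a,0,109,0,0,0);b=cv2.resize(b,(400,382),interpolation=cv2.INTER_CUBIC)
cv2.imwrite('pics/c5.png',np.hstack([a,b]))
E
```

```text
time_s: 8.6
tcp_pos: [0.5336, 0.0151, 0.0707]
tcp_rot: [-0.002, 0.638, 0.77, -0.001]
force: [0.0, 0.6, 0.8]
grip_width: 0.004
grasp_force: 0.0
time_s: 9.35
tcp_pos: [0.4947, 0.2249, 0.2428]
tcp_rot: [-0.0, 0.635, 0.772, 0.001]
force: [-0.5, -1.0, -0.9]
grip_width: 0.004
grasp_force: 0.0
```

View pics/c5.png

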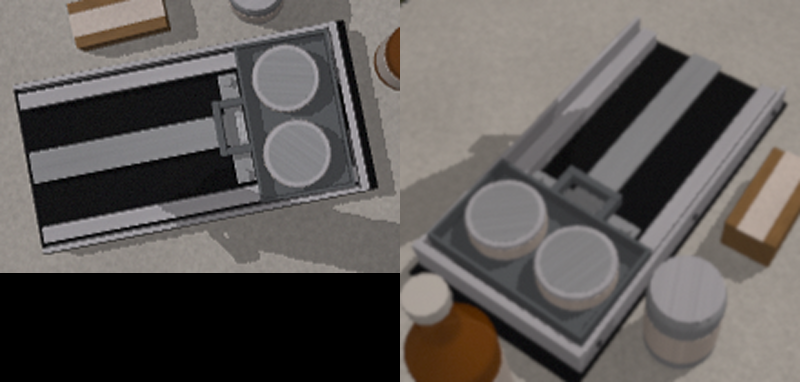

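The tray sits near the end stop with both tins flat, and the pins are visible behind it at about (235,86) and (250,172). I'll check that the treadle is up by comparing pixels with the start.

Run:
```python
from h import *
T0,T=load('top'),load('t5');S0,S=load('scene'),load('s5')
g=lambda d:cv2.cvtColor(d['image'],cv2.COLOR_RGB2GRAY)
def sh(a,b,x,y,r=7,w=16):
    tm=g(a)[y-r:y+r,x-r:x+r];W=g(b)[y-w:y+w,x-w:x+w]
    _,m,_,l=cv2.minMaxLoc(cv2.matchTemplate(W,tm,cv2.TM_CCOEFF_NORMED));return round(m,2),l[0]-(w-r),l[1]-(w-r)
print('scene strip rear',sh(S0,S,332,129),sh(S0,S,325,125),'pinL top',sh(T0,T,266,204,4,9),'pinR',sh(T0,T,275,255,4,9))
tm=g(load('t3'))[182:228,266:312];_,m,_,l=cv2.minMaxLoc(cv2.matchTemplate(g(load('t5')),tm,cv2.TM_CCOEFF_NORMED));print(m,l)
f=S['image'].shape[0]/2/np.tan(np.radians(S['fovy'])/2)
for z in (.028,.016):
    c=S['R']@np.array([.494,.228,z])+S['t'];print(z,c[:2]/c[2]*f)
e=np.array([.185,-.983]);p=np.array([.5458,-.0384])
t=lambda u,v,z:plane(T,u/1.818+140,v/1.818+160,z)[:2]
for n,u,v,z in [('back',236,45,.056),('back',260,202,.056),('front',332,30,.056),('front',356,185,.056)]:print(n,((t(u,v,z)-p)@e).round(4))
```

```text
scene strip rear (1.0, 0, 0) (1.0, 0, 0) pinL top (0.92, 0, 0) pinR (0.47, 0, 0)
0.9660673141479492 (275, 180)
0.028 [ 52.24256439 -90.61375014]
0.016 [ 51.7152895  -86.87461488]
back 0.0183
back 0.0097
front 0.1405
front 0.1311
```

```bash
python3 -c "
from cell import bot
print(bot.job_done())"
```

```text
the job is handed in; nothing more can be done
None
```

The tray is pushed over the pins to about +75 mm by the camera images, the treadle is back up behind it, both tins lie flat, and the job is handed in; no verdict came back.

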